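# Take the roller out of the pipe turner

## Robot

A 6-joint arm with a two-finger parallel gripper is mounted at the origin on the work surface. World frame = base frame: x ahead of the robot, y to its left, z up, the work surface at z = 0. Lengths are in m, angles in degrees, forces in N, time in s.
With the tool pointing down it reaches from about 0.375 to 0.75 m from the base axis. Payload 9 kg.
Tool frame: the origin (TCP) lies where the fingers leave the gripper's body, on its centre line; the fingertips stand 73 mm ahead of it and the grasp point (between the pads) lies 54 mm ahead of it (robot.tip_reach is the distance from the TCP to the fingertips, in m); z points along the fingers, y is the direction in which the jaws open and shut (so a half turn about z gives the same grasp; the last joint's range is limited). The gripper opens to 85 mm and grips with 20 to 120 N. Pads are 22 mm wide; open, the fingers measure 114 mm over their backs; the gripper's body (76 mm by 85 mm) begins 54 mm behind the grasp point. The pads swing forward as they close: fully open they stand 13 mm farther back than shut.
Start: joints at [-77.332, 5.964, 5.575, 89.605, 0, 77.527], TCP at [0.255, -0.543, 0.304] pointing down, gripper open.
Joint ranges: [-171.21, 171.21], [-48.23, 106.86], [-62.78, 66.21], [-105.2, 120.99], [-86.42, 89.51], [-180, 180]. Speed limits (degrees/s): [127.2, 127.2, 147.25, 180, 180, 180].

## Interface

Orientations are given as [roll, pitch, yaw] about the fixed x, y, z axes, in that order (R = Rz(yaw) Ry(pitch) Rx(roll)).
In Python, from plant import robot gives the robot as it stands. Calls block until the motion is done:
- robot.move_pose(position, orientation): joint-space move of the TCP to a pose.
- robot.line_to(position, vel=0.15, rotation=None, guard=None): straight line of the TCP; rotation=None keeps the orientation; vel is the mean speed in m/s. With guard (N) it stops when the force on the tool has changed by that much, and returns True; else False.
- robot.goto_joints(angles): joint-space move.
- robot.set_gripper(opening): finger opening in m; the grip force is fixed at half the most; returns when the fingers have stopped.
- robot.pause(seconds).
- robot.ik(position, orientation): joint angles nearest the present ones, or None.
- robot.observe(): the state.
- robot.grab_frame(name): name is "scene" or "side" or "wrist"; returns the picture (420x560x3 uint8, blue, green, red); there is no depth.
- robot.get_calibration(name): a dict with "vertical_fov" (degrees; the focal length in pixels is half the picture's height over the tangent of half this angle, whatever the lens; pixels are square), "cx", "cy" (the principal point, pixels), "rvec" (rotation vector, rad) and "tvec" (3), from world to camera coordinates, as OpenCV has them. Camera axes: x right, y down, z forward; pixel columns grow to the right and rows downward; lengths in m; the calibration is good to about 2 mm. A picture is of the moment at which its call begins: read the wrist's pose just before it. get_calibration takes no time and is no camera call; for the wrist camera it gives the pose at the moment of the call.
A pose or a line that the arm cannot do raises robot.IKError and nothing moves.
- robot.job_done(): hands the job in, once; it reports no verdict.
The state is a dict: "time": time; "q": joint angles; "qvel": joint speeds; "joint_torque": joint torques, N m; "tool_pos": TCP position; "tcp_rot": TCP orientation; "ft_force": force on the tool from outside, world axes, zero at the start; "torque": the same for the moment, N m; "gripper_width": finger opening in m.
Only numpy, scipy, OpenCV 4.12 (cv2) and the standard library are available. Lean on these libraries where they do the work, as an engineer would, in place of code of your own. Each camera call takes 0.05 s, during which the arm holds its last target.

## Task

Flip the pipe turner's cam lever fully open while the roller still sits in its seat, then bring the roller's axle forward and lower it out of the open bottom of its slots. Lay the roller in the empty V stand, axle in both Vs, setting it down before letting go; leave the lever open and the spare roller and everything else on the bench where they are.

Things in the scene. Friction and masses are not known exactly. Their poses are not given: they have to be found in the camera images.
- turner: bench pipe turner, fixed; origin under it on the bench, z up; its frame in mm. Base plate x -50..100, y +-85, 12 thick; green motor box x 50..95, y +-45, top z 80. Two 8 mm slotted cheek plates at y = +-64 (inner faces +-60), x -42..40, z 116..166, each on a post at x 12..40. The roller hangs between them, axle along y. Nothing stands above the roller, or in front of it (toward -x)
- axle_seat (a point): middle of the roller's seat, turner's frame (0, 0, 130) mm. Both cheeks have the same L-shaped slot: a wall behind the axle at x = 7, a lip in front (x -16..-7, top z 127, 3 mm above the seat floor at z 124), slot roof at z 146. So raise the axle centre about 6 mm to z 136 (no more than 140) to pass the lip toward -x
- slot_mouth (a point): middle of the open bottom of the slots, turner's frame (-25, 0, 116) mm. In front of the lip the slot turns straight down, between x = -34 and -16, and is open below. The axle is clear of the cheeks once its centre is below z 108; there it can be drawn away toward the turner's -x
- cam_lever (a joint): cam lever outside the +y cheek; hinge along the turner's y at (-13, 75, 158) mm in its frame. 0 = shut: handle toward the turner's -x, 0.15 rad below level, cam hanging in front of the axle end. Grows as the handle flips up and over: level at 0.15, upright at 1.72, stop at 1.9 rad; axle free from 1.5. Starts at 0 to 0.2. Friction 0.2 N m, stays where left
- lever_grip (a point): centre of the lever's black grip, 78 mm from the hinge; grip 34 mm long, 14 mm wide along the turner's y, 13 mm thick; free above, below and beside it
- roller: the roller to take out, in the turner at the start: black rubber cylinder 44 mm across, 70 mm long, on a 12 mm steel axle 160 mm long (45 mm out at each end) along its y; origin at its middle; 0.25 to 0.5 kg; same both ways round. It may roll about its axle, so only its y axis counts
- stand_a: fixed steel stand for one roller: base 100 (x) x 160 (y) x 8 mm, two 8 mm thick V saddles (90 degrees, mouth 50 mm along x, tips 82 mm high) at y = +-64 mm. A roller lies in both Vs, axle along the stand's y, axle centre 65 mm above the bench over the origin. Origin under the base, z up. Empty at the start: the roller's goal
- stand_b: fixed steel stand for one roller: base 100 (x) x 160 (y) x 8 mm, two 8 mm thick V saddles (90 degrees, mouth 50 mm along x, tips 82 mm high) at y = +-64 mm. A roller lies in both Vs, axle along the stand's y, axle centre 65 mm above the bench over the origin. Origin under the base, z up. Holds the spare roller
- spare: the spare roller, same build and size as roller, lying in stand_b; origin at its middle. Leave alone
- magnet: bystander: grey welding magnet block 50 x 50 x 16 mm, lying flat; origin under its centre
- flange: bystander: dark steel ring, 84 mm across, 14 mm high, lying flat; origin under its centre
- coupling: bystander: steel pipe coupling, 38 mm across, 45 mm high, upright; origin under its centre
- spray: bystander: spray can, 60 mm across, 180 mm high, upright; origin under its centre
- hammer: bystander: hand hammer lying on the bench; its handle points along its own -x
- wrench: bystander: open wrench lying on the bench; its handle points along its own -x
- pipe_post: fixed obstacle: upright steel pipe 56 mm across on a 100 mm round foot, 212 mm high; origin under its centre
There are look-alikes about, which are no part of the job. What is shaped like the roller but blue or red is not meant.

How it is judged (in metres and radians):
On the way, in this order (a step that is already met when the one before it is completed fails the run):
1. the cam lever is open (1.5 rad or more) with the roller still in its seat (value of joint cam_lever above 1.5 rad and distance between roller and axle_seat below 0.009 m), for 0.1 s.
2. with the lever open, the axle has come out through the open bottom of the slots: straight below them, clear of the cheeks, still level (value of joint cam_lever above 1.5 rad and z of roller in the frame of turner between 0.055 and 0.112 m and x of roller in the frame of turner between -0.06 and -0.008 m and angle between the y axis of roller and the y axis of turner, either way round below 0.2 rad), for 0.05 s.
3. the roller is lowered into both Vs of the empty stand while still held (horizontal distance between roller and stand_a below 0.008 m and z of roller in the frame of stand_a between 0.059 and 0.071 m and angle between the y axis of roller and the y axis of stand_a, either way round below 0.08 rad and contact force between the fingers and roller above 1 N), for 0.05 s.
At the end, for the whole second after the job is handed in: The roller lies at rest in the Vs of the stand that was empty, its middle within 8 mm of the stand's centre and 6 mm of its seat height, its axle within 0.08 rad of the stand's y, and the cam lever is still open (1.5 rad or more) (horizontal distance between roller and stand_a below 0.008 m and z of roller in the frame of stand_a between 0.059 and 0.071 m and angle between the y axis of roller and the y axis of stand_a, either way round below 0.08 rad and value of joint cam_lever above 1.5 rad and linear speed of roller below 0.02 m/s); the robot touches nothing.
It fails at once if the roller is dropped onto the bench or a base plate (height (world z) of roller below 0.045 m).
It fails at once if the spare roller or another loose thing on the bench is moved by more than 25 mm (distance of any of spare, magnet, flange, coupling, spray, hammer, wrench from where it was at the start of the episode above 0.025 m).
It fails at once if the spray can or the coupling is tipped over (angle between any of spray, coupling's own z axis and vertical above 0.5 rad).
It also fails if it takes over 64 s, if anything falls off the work surface, if the arm or the gripper's body presses on something with over 40 N, if the wrist force passes 120 N, or if a joint passes its speed limit or range.

## Working session

There is one attempt and no reset: what is moved stays moved. The work goes in short steps, each a Python script; the robot and the scene stay as the last script left them, time stands still between calls to the robot, and variables do not carry over. Pictures are saved under pics/ and viewed, and the job is handed in when it is done.

```bash
ls; mkdir -p pics
python3 - <<'E'
from plant import robot
import cv2
o=robot.observe();print(o)
for n in("scene","side","wrist"):
    c=robot.get_calibration(n);print(n,c)
    cv2.imwrite(f"pics/{n}0.png",robot.grab_frame(n))
E
```

```text
pics
{'time': 0.0, 'q': array([-7.73318272e+01,  5.99774630e+00,  5.52500785e+00,  8.96067547e+01,
       -1.86764865e-04,  7.75275196e+01]), 'qvel': array([ 0.01445015, -0.04487489,  0.0029647 , -0.11407811,  0.10344278,
        0.05024188]), 'joint_torque': array([ 3.39772259e-04, -5.56934273e+01,  5.03645682e+01,  1.70266244e-02,
       -1.46108155e-04, -9.55909485e-06]), 'tool_pos': array([ 0.25486166, -0.54289043,  0.30311149]), 'tcp_rot': array([-1.79922343e+02, -1.69858328e-02,  2.51406418e+01]), 'ft_force': array([-0.38232266,  0.46553544, -0.22108834]), 'torque': array([ 0.01536353, -0.03288054, -0.0274945 ]), 'gripper_width': 0.08529429956751557}
scene {'vertical_fov': 57.39351291613684, 'cx': 275.1324052039203, 'cy': 210.5692168078441, 'rvec': array([ 2.11223913,  0.8470835 , -0.42567538]), 'tvec': array([-0.34709128, -0.11512463,  1.33498308])}
side {'vertical_fov': 45.57252929307036, 'cx': 288.28304975393115, 'cy': 214.5777740912137, 'rvec': array([ 0.99735062, -2.44773357,  1.0290369 ]), 'tvec': array([0.3357043 , 0.31679907, 1.4834723 ])}
wrist {'vertical_fov': 70.76834886863158, 'cx': 282.04409167303976, 'cy': 209.13365114857152, 'rvec': array([-2.45937539,  1.56052787,  0.20815916]), 'tvec': array([-0.60017381, -0.03418495,  0.3781677 ])}
```

View pics/scene0.png

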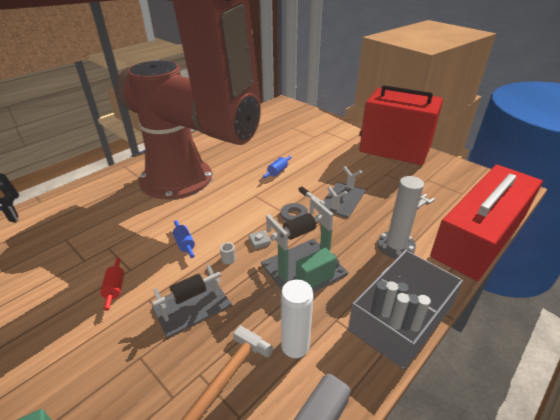

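View pics/side0.png

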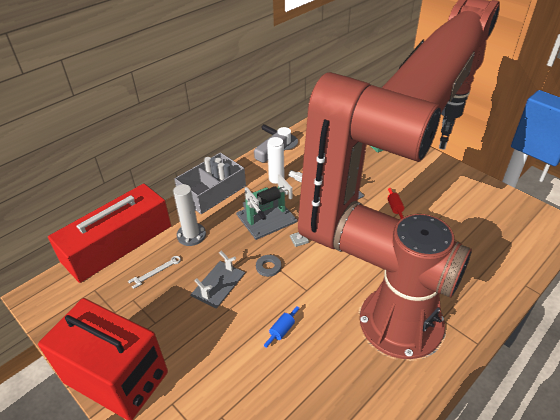

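View pics/wrist0.png

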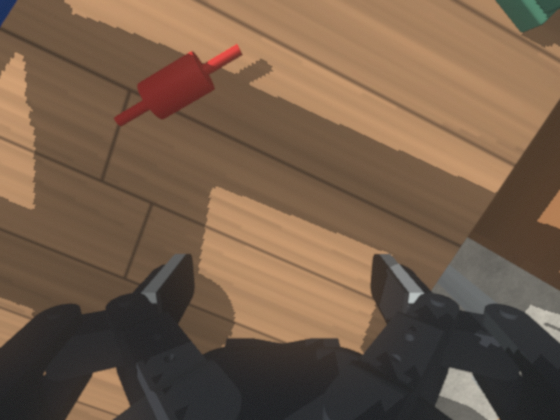

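The scene view shows the turner around px (303,262), with the lever grip at about (304,190). Stand_a is empty at about (343,197), and stand_b with the spare is at about (190,300). Next I'll get rough positions, then take close wrist views.

```bash
cat > h.py <<'E'
from plant import robot
import cv2, numpy as np, json
from scipy.spatial.transform import Rotation as Rn
def K(c,h=420):
    f=h/2/np.tan(np.radians(c["vertical_fov"])/2)
    return np.array([[f,0,c["cx"]],[0,f,c["cy"]],[0,0,1]])
def ray(c,uv):
    R=cv2.Rodrigues(np.array(c["rvec"]))[0];t=np.array(c["tvec"])
    d=R.T@np.linalg.inv(K(c))@np.array([uv[0],uv[1],1.]);return -R.T@t,d/np.linalg.norm(d)
def onz(c,uv,z):
    o,d=ray(c,uv);return o+d*(z-o[2])/d[2]
def proj(c,P):
    return cv2.projectPoints(np.atleast_2d(np.array(P,float)),np.array(c["rvec"]),np.array(c["tvec"]),K(c),None)[0][:,0]
def tri(obs):
    A=np.zeros((3,3));b=np.zeros(3);L=[]
    for c,uv in obs:
        o,d=ray(c,uv);M=np.eye(3)-np.outer(d,d);A+=M;b+=M@o;L.append((o,M))
    p=np.linalg.solve(A,b);return p,[np.linalg.norm(M@(p-o)) for o,M in L]
def snap(n,tag):
    c=robot.get_calibration(n);im=robot.grab_frame(n);cv2.imwrite(f"pics/{tag}.png",im)
    json.dump({k:(v.tolist() if hasattr(v,'tolist') else v) for k,v in c.items()},open(f"pics/{tag}.json","w"));return c,im
def cal(tag): return json.load(open(f"pics/{tag}.json"))
E
python3 - <<'E'
from h import *
c=robot.get_calibration("scene");s=robot.get_calibration("side")
for n,uv,z in [("roller",(300,226),.13),("sparemid",(188,290),.065),("standA",(343,198),.004),("grip",(305,190),.15),("flange",(295,213),.01),("coupling",(228,248),.045),("magnet",(261,239),.016),("spray",(297,290),.18),("post",(408,182),.212),("hammer",(253,341),.02)]:
    print(n,onz(c,uv,z).round(3))
for n,uv,z in [("standA",(219,283),.004),("flange",(269,265),.01),("roller",(268,200),.13),("post",(183,188),.212)]: print("side",n,onz(s,uv,z).round(3))
c=robot.get_calibration("wrist");R=cv2.Rodrigues(c["rvec"])[0];print(-R.T@c["tvec"],R)
o=robot.observe();T=Rn.from_euler('xyz',o["tcp_rot"],degrees=True).as_matrix()
print("cam in tcp",T.T@(-R.T@c["tvec"]-o["tool_pos"]),T.T@R.T)
E
```

```text
roller [ 0.583 -0.015  0.13 ]
sparemid [ 0.497 -0.293  0.065]
standA [0.499 0.295 0.004]
grip [0.512 0.086 0.15 ]
flange [0.443 0.128 0.01 ]
coupling [ 0.441 -0.131  0.045]
magnet [ 0.456 -0.028  0.016]
spray [ 0.735 -0.2    0.18 ]
post [0.726 0.211 0.212]
hammer [ 0.673 -0.263  0.02 ]
side standA [0.497 0.287 0.004]
side flange [0.433 0.129 0.01 ]
side roller [0.564 0.001 0.13 ]
side post [0.735 0.211 0.212]
[ 0.31492006 -0.5156418   0.37340521] [[ 0.42575851 -0.90483624 -0.00103274]
 [-0.87352931 -0.41132456  0.26030493]
 [-0.23595812 -0.10992491 -0.96552591]]
cam in tcp [ 0.06598612  0.00068541 -0.07007946] [[ 1.02495304e-03 -9.65472300e-01 -2.60503718e-01]
 [ 9.99999473e-01  1.00648366e-03  2.04298058e-04]
 [ 6.49486200e-05 -2.60503790e-01  9.65472822e-01]]
```

Run:
```python
from h import *
for p in [(.52,0,.42),(.52,.0,.46),(.5,.26,.42),(.45,.05,.42)]:
    print(p,robot.ik(p,[180,0,0]))
robot.move_pose([.52,0.0,.42],[180,0,0]); snap("wrist","w1")
robot.move_pose([.47,.26,.42],[180,0,0]); snap("wrist","w2")
print(robot.observe()["time"])
```

```text
(0.52, 0, 0.42) [-14.43199775  -4.42760657   7.36053192 101.78813849   0.
 165.56800225]
(0.52, 0.0, 0.46) [-14.43199775  -2.17279898  13.91180754 106.08460652   0.
 165.56800225]
(0.5, 0.26, 0.42) [  14.17932657    3.17948677   14.91493452  101.73544775    0.
 -165.82067343]
(0.45, 0.05, 0.42) [-10.29270309 -15.86267199  -2.79025059 103.0724214    0.
 169.70729691]
7.1917
```

View pics/w1.png

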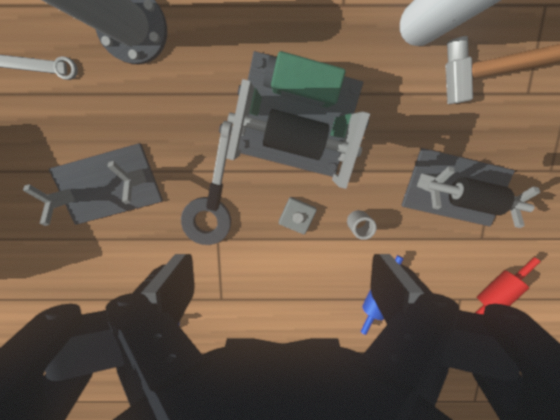

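View pics/w2.png

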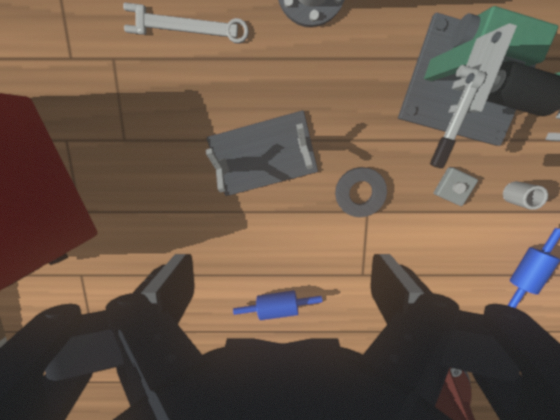

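w1 shows the roller at about px (296,134), the lever grip at about (215,195), and the base plate. w2 shows stand_a at about (262,152). I'll zoom in on both for exact pixels.

Run:
```python
import cv2
a=cv2.imread("pics/w1.png")[40:210,190:390];cv2.imwrite("pics/w1z.png",cv2.resize(a,None,fx=4,fy=3.5 and 4/1.15 if 0 else 3.5,interpolation=cv2.INTER_CUBIC)[:595,:800])
b=cv2.imread("pics/w2.png")[100:205,195:335];cv2.imwrite("pics/w2z.png",cv2.resize(b,None,fx=5,fy=5,interpolation=cv2.INTER_CUBIC))
```

```text
(no output)
```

View pics/w1z.png

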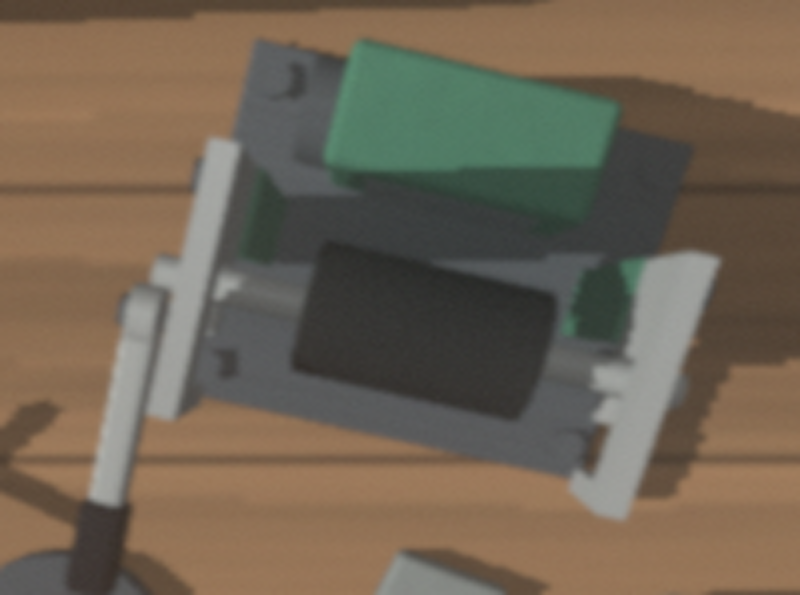

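View pics/w2z.png

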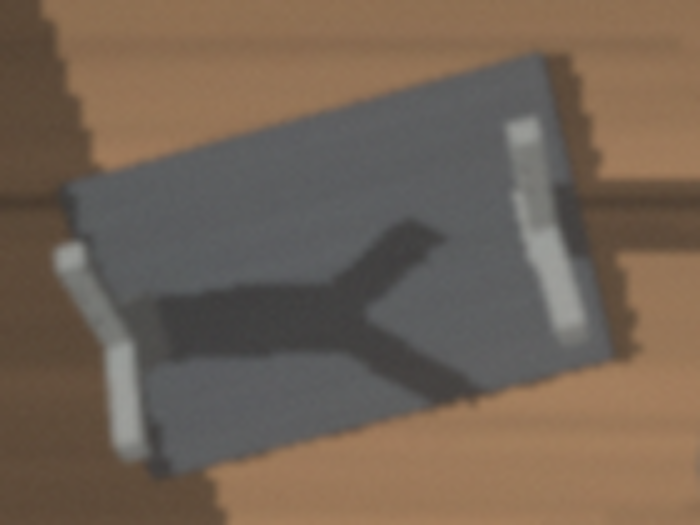

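```bash
cat > fit.py <<'E'
from h import *
def fit(c,pts):
    A=np.array([p[0] for p in pts],float)/1000; W=np.array([onz(c,p[1],p[0][2]/1000) for p in pts])
    M,_=cv2.estimateAffinePartial2D(A[:,:2],W[:,:2],method=cv2.LMEDS) if 0 else (None,None)
    a=A[:,:2]-A[:,:2].mean(0);w=W[:,:2]-W[:,:2].mean(0)
    th=np.arctan2((a[:,0]*w[:,1]-a[:,1]*w[:,0]).sum(),(a*w).sum())
    R=np.array([[np.cos(th),-np.sin(th)],[np.sin(th),np.cos(th)]])
    t=W[:,:2].mean(0)-R@A[:,:2].mean(0)
    res=(W[:,:2]-(A[:,:2]@R.T+t))*1000
    return th,t,res
E
python3 - <<'E'
from fit import *
c=cal("w1");z1=lambda u,v:(190+(u+.5)/4-.5,40+(v+.5)/3.5-.5)
T=[((100,85,12),z1(258,38)),((100,-85,12),z1(692,148)),((-50,-85,12),z1(575,475)),
((95,45,80),z1(362,40)),((95,-45,80),z1(618,103)),((50,45,80),z1(327,160)),
((40,68,166),z1(208,138)),((-42,68,166),z1(150,412)),((-42,60,166),z1(180,418)),((40,-68,166),z1(720,258)),((-42,-68,166),z1(628,520))]
th,t,r=fit(c,T);print("turner",np.degrees(th),t);print(r.round(1))
print("roller c",onz(c,z1(425,330),.135))
c=cal("w2");z2=lambda u,v:(195+(u+.5)/5-.5,100+(v+.5)/5-.5)
S=[((50,80,8),z2(70,183)),((50,-80,8),z2(540,55)),((-50,-80,8),z2(612,355)),((-50,80,8),z2(155,470)),
((25,68,82),z2(57,250)),((25,60,82),z2(85,246)),((-25,68,82),z2(116,458)),((-25,60,82),z2(144,455)),((25,-60,82),z2(508,124)),((25,-68,82),z2(537,120)),((-25,-60,82),z2(557,338)),((-25,-68,82),z2(586,332))]
th2,t2,r=fit(c,S);print("stand",np.degrees(th2),t2);print(r.round(1))
# grip triangulate
p,e=tri([(cal("w1"),(214.5,196)),(cal("w2"),(443.5,152))]);print("grip",p,e)
R=np.array([[np.cos(th),-np.sin(th)],[np.sin(th),np.cos(th)]])
print("grip in turner",R.T@(p[:2]-t),p[2])
E
python3 - <<'E'
import cv2
a=cv2.imread("pics/w1.png")[110:230,170:270];b=cv2.imread("pics/w2.png")[50:180,420:520]
import numpy as np
cv2.imwrite("pics/g.png",np.hstack([cv2.resize(a,(390,468)),cv2.resize(b,(390,468*130//120))[:468]]))
E
```

```text
turner -14.303151312433098 [ 0.58026223 -0.01682645]
[[-0.7 -1.2]
 [-1.3  1.9]
 [ 3.2  2.3]
 [-2.5 -2.1]
 [-0.9  3.7]
 [ 1.1 -1.9]
 [-0.4  0.6]
 [ 0.5 -1.2]
 [ 0.7 -1.5]
 [ 0.1  0. ]
 [ 0.2 -0.8]]
roller c [ 0.58106125 -0.01729939  0.135     ]
stand 14.729141995434073 [0.49832866 0.29053991]
[[-0.6 -4.9]
 [-2.7  1.7]
 [ 1.   1.9]
 [ 3.3 -1.8]
 [ 4.5 -0.1]
 [ 3.5 -0.1]
 [-4.6 -0.2]
 [-5.8 -0.4]
 [ 4.9  1.8]
 [ 3.9  1.8]
 [-3.4  0.2]
 [-3.8  0. ]]
grip [0.51141931 0.07773269 0.15232452] [np.float64(0.0004088213266529202), np.float64(0.00040882132665283376)]
grip in turner [-0.09006999  0.07462021] 0.15232452457063594
```

View pics/g.png

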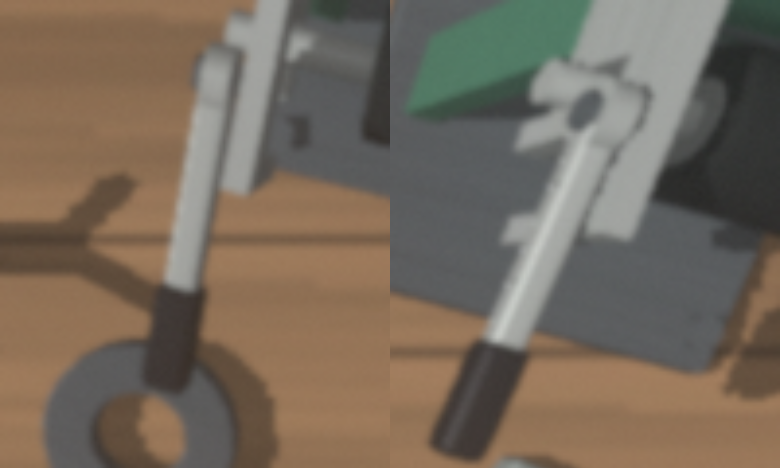

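Turner pose is yaw −14.3°, origin (0.580, −0.017). The roller's centre agrees to 1 mm. The grip triangulates to turner (−90, 74.6, 152) mm, which is 77 mm from the hinge and gives a lever angle of about 0.08 rad. All of this fits the given sizes. Next I'll pinch the grip.

```bash
cat >> h.py <<'E'
TH=np.radians(-14.3);T0=np.array([.5803,-.0168])
def tw(x,y,z):
    R=np.array([[np.cos(TH),-np.sin(TH)],[np.sin(TH),np.cos(TH)]])
    return np.r_[T0+R@np.array([x,y])/1000,z/1000]
UP=np.array([0,0,.054])
def grip(l):
    a=l-.15
    return tw(-13-78*np.cos(a),75,158+78*np.sin(a))+UP
E
python3 - <<'E'
from h import *
p=grip(.077)
print(robot.ik(p,[180,0,-14.3]), [robot.ik(grip(l),[180,0,-14.3]) is not None for l in (.5,1,1.5,1.85)])
robot.move_pose(p+[0,0,.05],[180,0,-14.3])
robot.set_gripper(.05)
g=robot.line_to(p,vel=.1,guard=12)
print(g,robot.observe()["ft_force"])
snap("scene","s2");snap("side","d2")
o=robot.observe();print(o["time"],o["tool_pos"],p,o["gripper_width"])
E
```

```text
[  -5.80857605   -8.42843892  -18.76866228   79.65977665    0.
 -171.50857605] [True, True, True, True]
False [ 0.15181675  0.02398424 -0.01771905]
9.3583 [0.51127507 0.07822906 0.20718582] [0.5108458  0.07830178 0.20631106] 0.05054023647818645
```

View pics/s2.png

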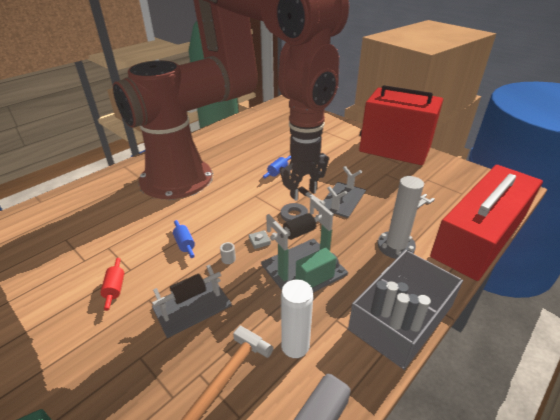

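The fingers straddle the grip at about px (304,190). I'll close and swing it over the arc.

Run:
```python
from h import *
robot.set_gripper(0.0)
o=robot.observe();print(o["gripper_width"],o["ft_force"].round(1))
if .009<o["gripper_width"]<.02:
    for l in np.linspace(.077,1.85,10)[1:]:
        robot.line_to(grip(l),vel=.13)
        o=robot.observe();print(round(l,2),o["time"].__round__(1),o["ft_force"].round(1),o["gripper_width"].round(4))
snap("scene","s3");snap("side","d3")
```

```text
0.012991441938761051 [1.  5.7 1.3]Traceback (most recent call last):
  File "<stdin>", line 7, in <module>
AttributeError: 'float' object has no attribute 'round'
```

Run:
```python
import cv2,numpy as np
a=cv2.imread("pics/s3.png")[100:310,220:420];b=cv2.imread("pics/d3.png")[120:330,160:360]
cv2.imwrite("pics/c3.png",cv2.resize(np.hstack([a,b]),None,fx=2,fy=2))
```

```text
[ WARN:0@0.018] global loadsave.cpp:275 findDecoder imread_('pics/s3.png'): can't open/read file: check file path/integrity
Traceback (most recent call last):
TypeError: 'NoneType' object is not subscriptable
```

Run:
```python
from h import *
for l in np.linspace(.077,1.85,10)[2:]:
        robot.line_to(grip(l),vel=.13)
        o=robot.observe();print(round(l,2),round(o["time"],1),o["ft_force"].round(1),round(o["gripper_width"],4))
snap("scene","s3");snap("side","d3")
a=cv2.imread("pics/s3.png")[100:310,220:420];b=cv2.imread("pics/d3.png")[120:330,160:360]
cv2.imwrite("pics/c3.png",cv2.resize(np.hstack([a,b]),None,fx=2,fy=2))
```

```text
0.47 10.3 [-1.8  5.4  0.5] 0.0131
0.67 10.6 [-0.7  6.   0.8] 0.0127
0.86 10.8 [-0.2  5.8 -0.1] 0.0126
1.06 11.1 [-0.8  5.2 -3.6] 0.0125
1.26 11.4 [-0.1  5.3 -3.4] 0.0125
1.46 11.6 [ 0.9  5.7 -4.7] 0.0124
1.65 11.9 [-1.2  4.5 -3.3] 0.0121
1.85 12.2 [ 0.9  5.1 -1.6] 0.0106
```

View pics/c3.png

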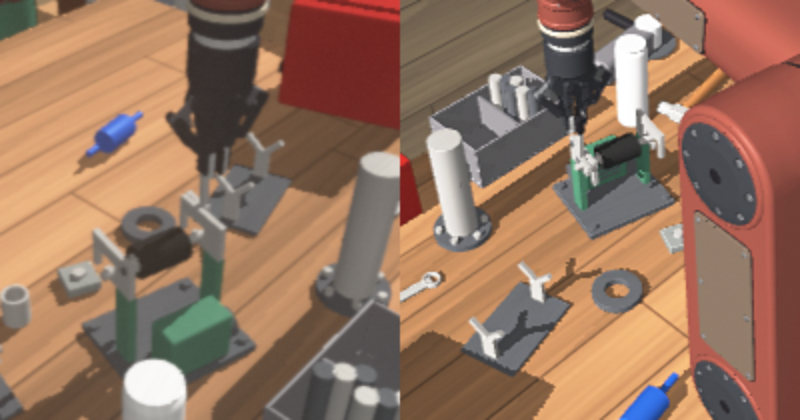

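The lever stands upright under the fingers. I'll release, lift clear, check the lever and look at the roller before grasping it.

Run:
```python
from h import *
robot.set_gripper(.04)
robot.line_to(grip(1.85)+[0,0,.05],vel=.2)
print(robot.observe()["time"])
snap("side","d4");snap("scene","s4")
robot.move_pose(tw(0,0,184+110),[180,0,-104.3]);snap("wrist","w4")
print(robot.observe()["time"],robot.observe()["q"].round(1))
a=cv2.imread("pics/s4.png")[150:290,240:360];b=cv2.imread("pics/d4.png")[150:290,220:340]
cv2.imwrite("pics/c4.png",cv2.resize(np.hstack([a,b]),None,fx=3.3,fy=3.3,interpolation=cv2.INTER_CUBIC))
```

```text
13.0667
14.5167 [-14.5   2.4   0.9  88.4   0.  -90.3]
```

View pics/c4.png

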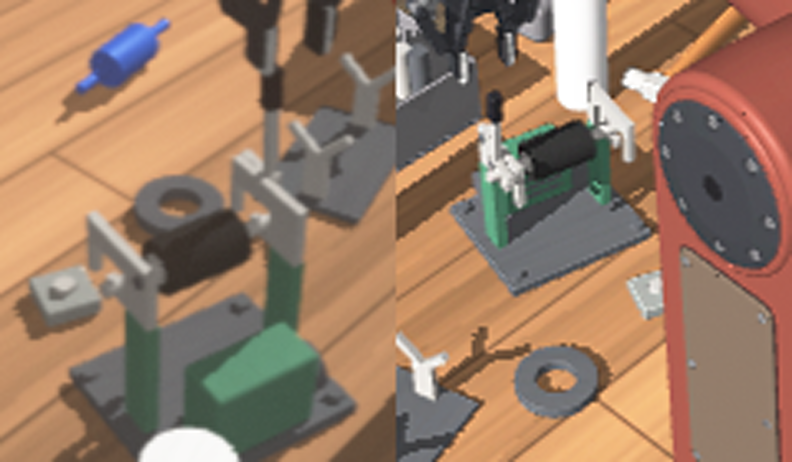

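View pics/w4.png

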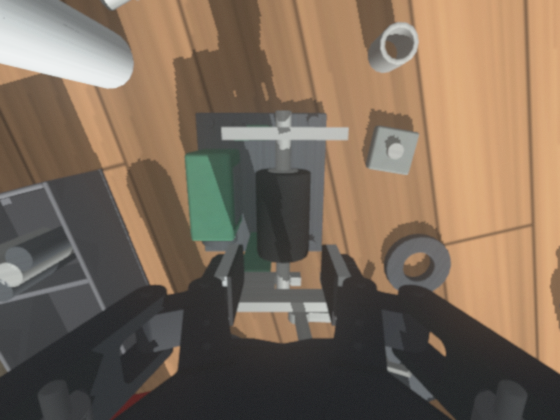

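Run:
```python
from h import *
R=np.array([[np.cos(TH),-np.sin(TH)],[np.sin(TH),np.cos(TH)]])
p,e=tri([(cal("s4"),(322.4,176.7)),(cal("d4"),(250,182.7))]);q=R.T@(p[:2]-T0)*1000
print("grip",q,p[2],e,"lever",np.arctan2(p[2]*1000-158,-13-q[0])+.15, np.hypot(p[2]*1000-158,-13-q[0]))
c=cal("w4")
for n,uv,z in[("roller sil left/right mid",(283,215),.135),("axle near top end",(284,155),.136),("axle low",(283.5,272),.136)]:
    w=onz(c,uv,z);print(n,(R.T@(w[:2]-T0)*1000).round(1))
for uv,z in [((263,171),.145),((305,171),.145),((262,258),.148),((307,258),.148)]:
    w=onz(c,uv,z);print((R.T@(w[:2]-T0)*1000).round(1))
```

```text
grip [-19.01003718  75.55213248] 0.23395463953138423 [np.float64(0.0016562325242652951), np.float64(0.0016562325242654536)] lever 1.6418341840770219 76.19204560371274
roller sil left/right mid [-0.4  0.6]
axle near top end [ -1.  -47.3]
axle low [-1.  50.6]
[ 14.5 -36.3]
[-16.6 -36.4]
[16.1 32.3]
[-19.5  32.2]
```

The lever reads about 1.64 rad, so it slipped slightly in the pinch, and that margin is small. I'll nudge it to its stop with one finger while the roller is still seated. That roller measures within 1 mm in x and y.

Run:
```python
from h import *
robot.line_to(tw(-15,75,290),vel=.2)
g=robot.line_to(tw(22,75,290),vel=.06,guard=9)
o=robot.observe();R=np.array([[np.cos(TH),-np.sin(TH)],[np.sin(TH),np.cos(TH)]])
print(g,(R.T@(o["tool_pos"][:2]-T0)*1000).round(1),o["ft_force"].round(1))
robot.line_to(tw(-5,75,290),vel=.1)
robot.line_to(tw(0,0,294),vel=.2)
snap("side","d5");snap("scene","s5")
print(robot.observe()["time"])
a=cv2.imread("pics/s5.png")[150:290,240:360];b=cv2.imread("pics/d5.png")[150:290,220:340]
cv2.imwrite("pics/c5.png",cv2.resize(np.hstack([a,b]),None,fx=3.3,fy=3.3,interpolation=cv2.INTER_CUBIC))
```

```text
True [11.8 74.3] [-4.   1.2  3.7]
16.4833
```

View pics/c5.png

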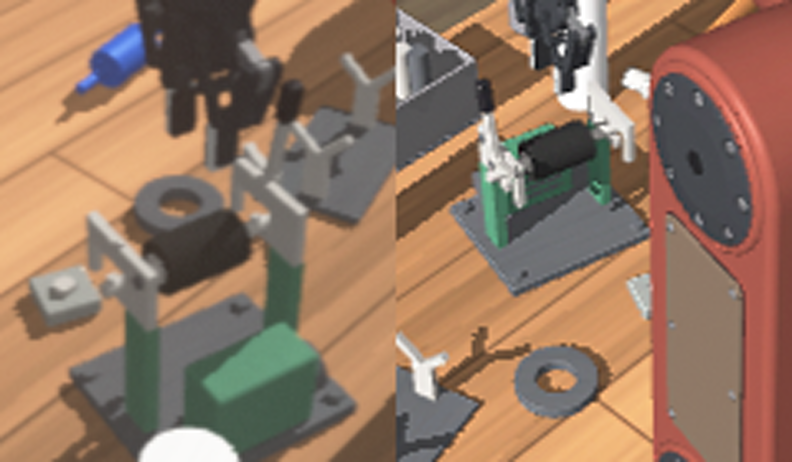

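The lever now leans to its stop: contact came at tool x = 11.8 mm, where about 11.5 was expected. Now the roller grasp.

Run:
```python
from h import *
robot.set_gripper(.075)
g=robot.line_to(tw(0,0,181),vel=.12,guard=15)
o=robot.observe();print(g,o["tool_pos"]-tw(0,0,181),o["ft_force"].round(1))
if not g:
    robot.set_gripper(0.0)
    o=robot.observe();print(o["time"],o["gripper_width"],o["tool_pos"]-tw(0,0,181),o["ft_force"].round(1))
snap("side","d6");snap("scene","s6");
a=cv2.imread("pics/s6.png")[150:290,240:360];b=cv2.imread("pics/d6.png")[150:290,220:340]
cv2.imwrite("pics/c6.png",cv2.resize(np.hstack([a,b]),None,fx=3.3,fy=3.3,interpolation=cv2.INTER_CUBIC))
```

```text
False [ 0.00046464 -0.00011148  0.00097581] [-0.8 -0.1  0.6]
18.4 0.04238801870638919 [ 0.00053425 -0.00014981  0.00090543] [-0.4 -0.1  5.9]
```

View pics/c6.png

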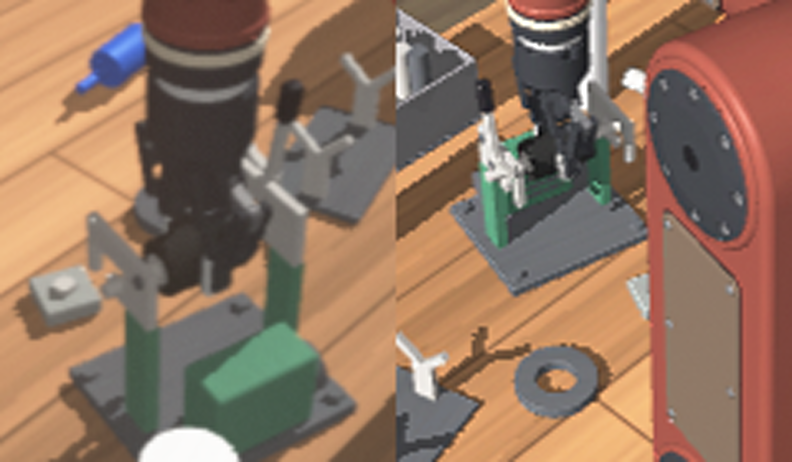

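Grasped at 42.4 mm width, which fits a 44 mm rubber roller. Now lift, bring forward and lower, with force guards.

Run:
```python
from h import *
def st(x,z,v,gd):
    g=robot.line_to(tw(x,0,z),vel=v,guard=gd);o=robot.observe()
    R=np.array([[np.cos(TH),-np.sin(TH)],[np.sin(TH),np.cos(TH)]])
    print(g,round(o["time"],1),(R.T@(o["tool_pos"][:2]-T0)*1000).round(1),(o["tool_pos"][2]*1000).round(1),o["ft_force"].round(1),o["torque"].round(2),round(o["gripper_width"],4));return g
ok = not st(0,187.5,.04,20) and not st(-25,187.5,.06,12) and not st(-25,153,.06,12)
snap("side","d7");snap("scene","s7");snap("wrist","w7")
a=cv2.imread("pics/s7.png")[150:290,240:360];b=cv2.imread("pics/d7.png")[150:290,220:340]
cv2.imwrite("pics/c7.png",cv2.resize(np.hstack([a,b]),None,fx=3.3,fy=3.3,interpolation=cv2.INTER_CUBIC))
```

```text
False 18.8 [-0.3  0. ] 187.1 [ 0.8  1.2 -4. ] [ 0.01 -0.02 -0.03] 0.0424
False 19.4 [-24.9  -0. ] 187.6 [ 0.4 -0.7 -2.9] [-0.02 -0.03 -0.04] 0.0425
False 20.1 [-24.9  -0. ] 153.1 [ 0.1  0.2 -3.6] [ 0.02 -0.02  0.04] 0.0422
```

View pics/c7.png

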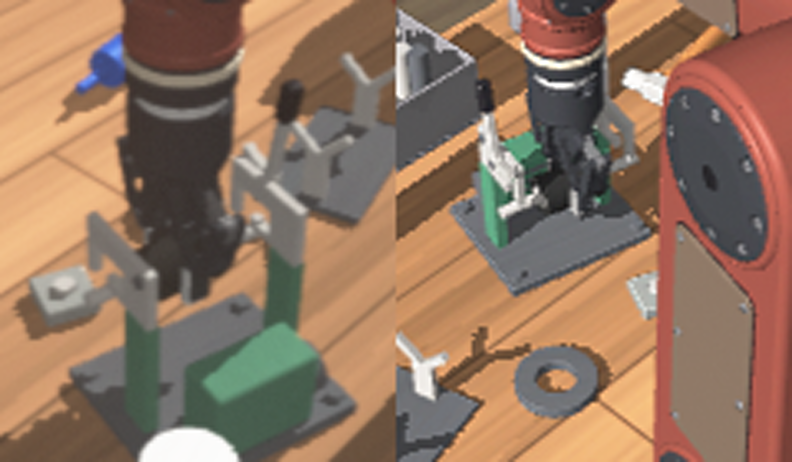

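View pics/w7.png

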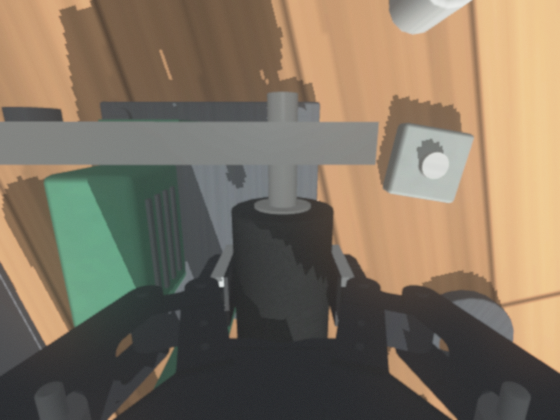

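The axle is out below the slots, level, at about z 101 mm. I'll draw it clear and meanwhile cross-check the stand's pose from its tips and its base separately.

Run:
```python
from fit import *
g=robot.line_to(tw(-140,0,153),vel=.15,guard=12);print(g,robot.observe()["time"],robot.observe()["ft_force"])
c=cal("w2");z2=lambda u,v:(195+(u+.5)/5-.5,100+(v+.5)/5-.5)
B=[((50,80,8),z2(70,183)),((50,-80,8),z2(540,55)),((-50,-80,8),z2(612,355)),((-50,80,8),z2(155,470))]
t=30
S=[((t,68,82),z2(57,250)),((t,60,82),z2(85,246)),((-t,68,82),z2(116,458)),((-t,60,82),z2(144,455)),((t,-60,82),z2(508,124)),((t,-68,82),z2(537,120)),((-t,-60,82),z2(557,338)),((-t,-68,82),z2(586,332))]
for q in (B,S,B[1:]+S):
    th,o,r=fit(c,q);print(np.degrees(th),o,np.abs(r).max())
snap("side","d8");snap("scene","s8")
for tag in("d8","s8"):
    im=cv2.imread(f"pics/{tag}.png");print(proj(cal(tag),[[.498,.2905,.008],[.498,.2905,.082]]).round())
```

```text
False 21.175 [ 0.59298274 -0.30375805 -3.39057925]
14.42633561663798 [0.49857409 0.28976989] 3.972084807033538
14.953754083273001 [0.49820595 0.29092492] 1.845117585706546
14.783728857481567 [0.49837831 0.29098701] 3.2833604366455105
[[218. 283.]
 [215. 268.]]
[[342. 198.]
 [344. 178.]]
```

Run:
```python
import cv2,numpy as np
a=cv2.imread("pics/s8.png")[150:240,300:400];b=cv2.imread("pics/d8.png")[235:325,170:270]
cv2.imwrite("pics/c8.png",cv2.resize(np.hstack([a,b]),None,fx=4,fy=4,interpolation=cv2.INTER_CUBIC))
```

```text
(no output)
```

View pics/c8.png

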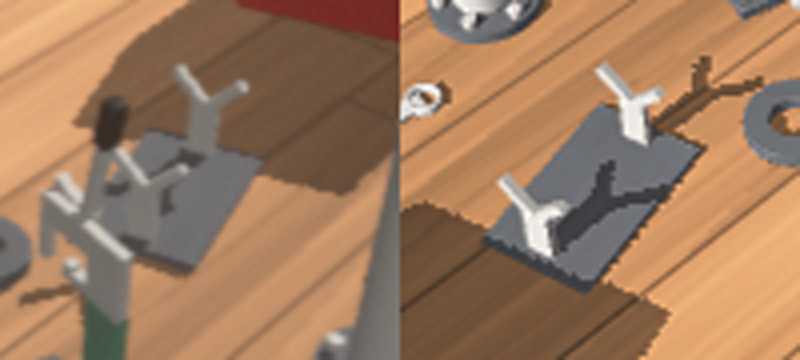

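View pics/s8.png

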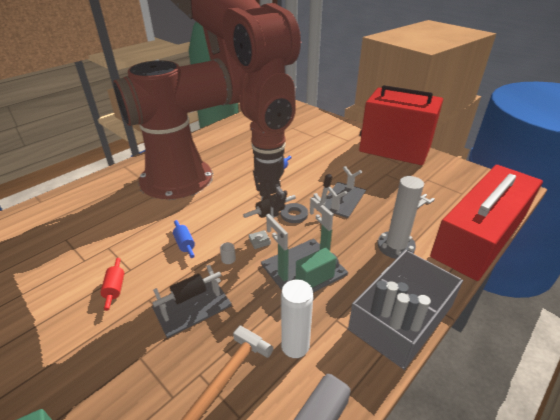

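The stand is consistent at (0.4983, 0.2907), yaw 14.8°. Side-view reprojection agrees too. Carrying the roller over now.

Run:
```python
from h import *
S=np.array([.4983,.2907]);o3=[180,0,14.8-90]
robot.line_to(tw(-140,0,190),vel=.15)
p=robot.observe()["tool_pos"]
mid=np.array([.435,.15,.19])
print(robot.ik(np.r_[S,.19],o3))
robot.line_to(mid,vel=.18)
robot.move_pose(np.r_[S,.185],o3)
robot.line_to(np.r_[S,.150],vel=.1)
o=robot.observe();print(o["time"],o["tool_pos"],o["tcp_rot"],o["ft_force"].round(1),o["gripper_width"])
snap("side","d9");snap("scene","s9");snap("wrist","w9")
a=cv2.imread("pics/s9.png")[120:240,300:400];b=cv2.imread("pics/d9.png")[205:325,170:270]
cv2.imwrite("pics/c9.png",cv2.resize(np.hstack([a,b]),None,fx=4,fy=4,interpolation=cv2.INTER_CUBIC))
```

```text
[ 17.27625978   2.50456545  -9.88571173  77.60972282   0.
 -87.52374022]
23.725 [0.4981662  0.29018042 0.14998211] [ 1.79975640e+02 -2.90424082e-03 -7.52465662e+01] [ 0.1 -0.1 -3.6] 0.04279121087760265
```

View pics/c9.png

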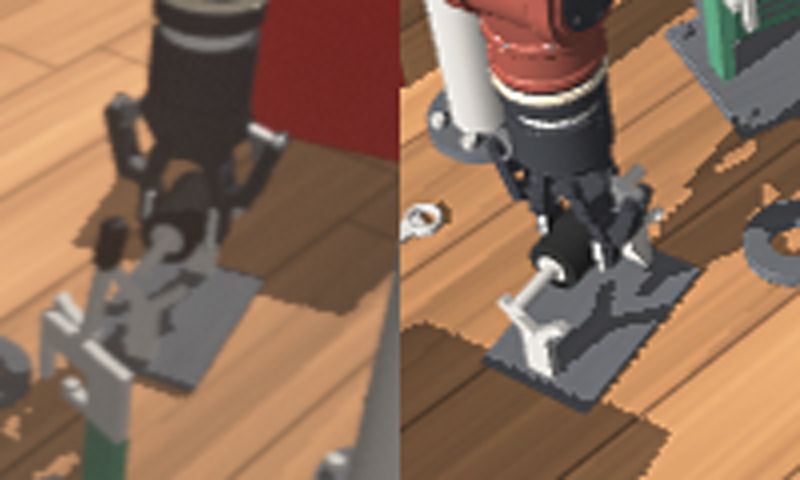

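View pics/w9.png

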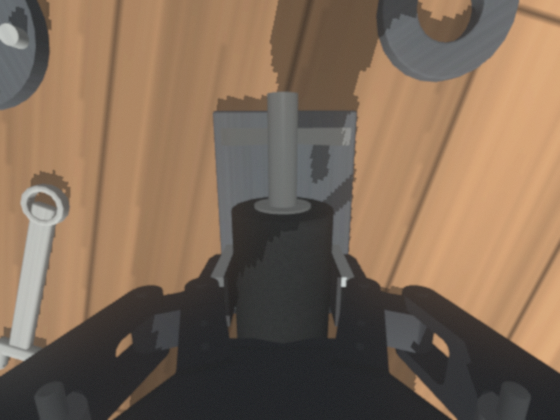

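Run:
```python
from h import *
c=cal("w9");S=np.array([.4983,.2907]);th=np.radians(14.8);R=np.array([[np.cos(th),-np.sin(th)],[np.sin(th),np.cos(th)]])
f=lambda uv,z:(R.T@(onz(c,uv,z)[:2]-S)*1000).round(1)
print("base corners",f((215,112),.008),f((356,112),.008))
print("axle end",f((283,93),.100),"body end top",f((283,200),.11))
print("saddle tips?",f((352,130),.082))
```

```text
base corners [ 46.8 -78.1] [-49.8 -78.2]
axle end [  0.3 -80.2] body end top [  0.2 -40.5]
saddle tips? [-31.1 -66.5]
```

Wrist view agrees to 2 mm: base edge at y −78 and axle end at y −80. I'll shift by half the difference and set the roller down.

Run:
```python
from h import *
S=np.array([.4983,.2907]);th=np.radians(14.8);R=np.array([[np.cos(th),-np.sin(th)],[np.sin(th),np.cos(th)]])
S=S+R@np.array([-.0007,.001])
robot.line_to(np.r_[S,.126],vel=.08)
g=robot.line_to(np.r_[S,.1135],vel=.03,guard=8)
robot.pause(.2)
o=robot.observe();print(g,o["time"],o["tool_pos"],o["ft_force"].round(1),o["torque"].round(2),o["gripper_width"])
snap("side","d10");snap("scene","s10")
a=cv2.imread("pics/s10.png")[120:240,300:400];b=cv2.imread("pics/d10.png")[205:325,170:270]
cv2.imwrite("pics/c10.png",cv2.resize(np.hstack([a,b]),None,fx=4,fy=4,interpolation=cv2.INTER_CUBIC))
```

```text
True 24.8833 [0.49733758 0.29154217 0.11736358] [-2.4 -1.9  5.3] [-0.17  0.41 -0.01] 0.0424803307674534
```

View pics/c10.png

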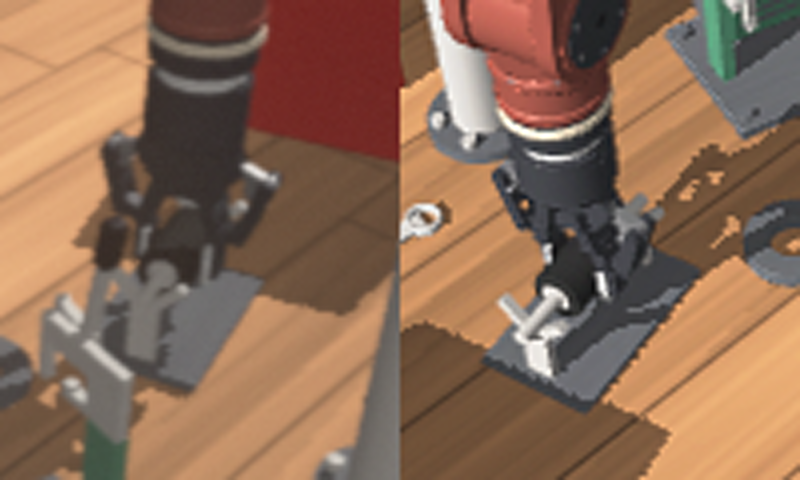

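Contact came at an axle height of about 65.5 mm, which is right for the V seats. I'll settle slightly, then release and retreat.

Run:
```python
from h import *
p=robot.observe()["tool_pos"]
robot.line_to([p[0],p[1],.1157],vel=.02,guard=15);robot.pause(.15)
o=robot.observe();print(o["tool_pos"],o["ft_force"].round(1),o["torque"].round(2))
robot.set_gripper(.08)
robot.line_to([p[0],p[1],.26],vel=.12)
snap("wrist","w11")
robot.line_to([p[0],p[1],.36],vel=.25)
robot.pause(.3)
snap("side","d11");snap("scene","s11");snap("wrist","w12")
o=robot.observe();print(o["time"],o["tool_pos"],o["ft_force"].round(1))
a=cv2.imread("pics/s11.png")[130:290,240:380];b=cv2.imread("pics/d11.png")[170:330,180:320]
cv2.imwrite("pics/c11.png",cv2.resize(np.hstack([a,b]),None,fx=2.85,fy=2.85,interpolation=cv2.INTER_CUBIC))
```

```text
[0.49750901 0.29159153 0.11726236] [-7.7 -3.3 12.9] [-0.53  1.4  -0.02]
28.2417 [0.49722705 0.29147559 0.35962558] [0.2 1.3 0.2]
```

View pics/c11.png

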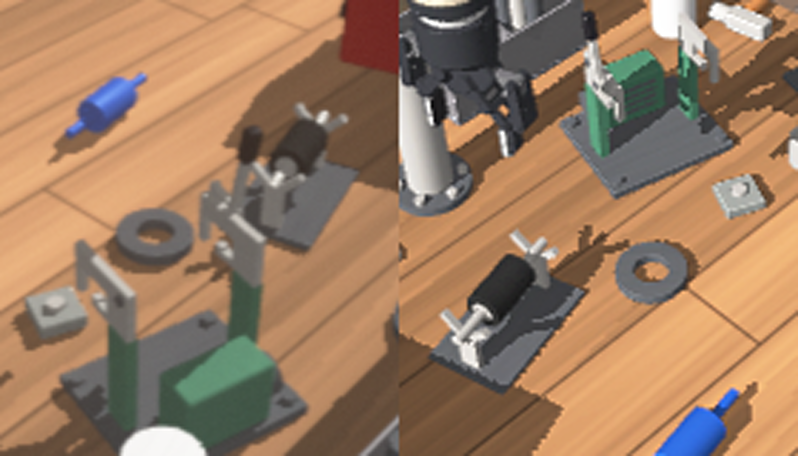

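View pics/w12.png

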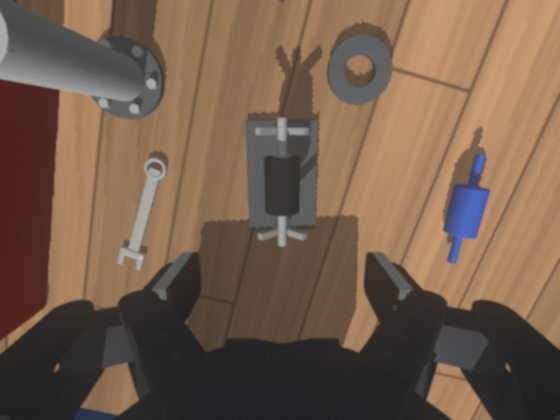

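The roller lies in both Vs. I'll check its centring numerically.

Run:
```python
from h import *
c=cal("w12");im=cv2.imread("pics/w12.png")
cv2.imwrite("pics/z12.png",cv2.resize(im[105:260,235:330],None,fx=3.8,fy=3.8,interpolation=cv2.INTER_CUBIC))
S=np.array([.4983,.2907]);th=np.radians(14.8);R=np.array([[np.cos(th),-np.sin(th)],[np.sin(th),np.cos(th)]])
f=lambda uv,z:(R.T@(onz(c,uv,z)[:2]-S)*1000).round(1)
print("axle ends",f((282.3,117.5),.068),f((282.5,246.5),.065))
print("base corners",f((247,120),.008),f((317.5,121),.008),f((249,226),.008),f((315.5,227),.008))
print("tips",f((257,131),.082),f((307.5,131),.082),f((260,236),.082),f((304,236),.082))
```

```text
axle ends [ -1.5 -78.8] [-2.  84.2]
base corners [ 46.5 -77.6] [-49.8 -76.4] [48.1 74.6] [-51.7  76.2]
tips [ 27.3 -63.6] [-30.1 -63.6] [26.2 63.1] [-28.7  63.1]
```

View pics/z12.png

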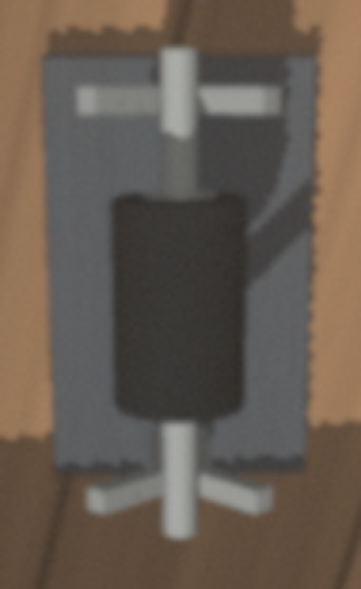

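Run:
```python
from h import *
print(robot.job_done()); print(robot.observe()["time"])
```

```text
the job is handed in; nothing more can be done
None
the job is handed in; nothing more can be done
```

The roller is in the empty stand with its axle in both Vs, the cam lever is at its open stop, and I handed the job in at about 28 s of the 64 s allowed.

- **Lever:** The first pinch-and-swing slipped and measured only about 1.64 rad. I pushed it on to its stop with a finger while the roller was still in its seat. The final pictures still show it open, but I did not measure its angle again.
- **Removal:** I raised the axle 6.5 mm, brought it forward 25 mm and lowered it out of the slots. The force guards never tripped, and it came out level at about z 101 mm.
- **Placing:** The roller touched down at an axle height of about 65.5 mm, and I let go only after that. There was a small sideways force (about 8 N) while it settled.
- **Last wrist-camera check:** The axle is straight along the stand. The roller's middle is about 0.3 mm off the stand's centre across and about 2.7 mm off along the axle, where 8 mm is allowed.
- **Bystanders:** The ones visible in the last pictures looked unmoved, though I did not measure them. I did not look at the spare roller again after the placing, but the arm never went near it.

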